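Clip the second cutlery caddy onto the dish rack rim and close it up to the first

ROBOT

A 6-joint arm with a two-finger parallel gripper is mounted at the origin on a cart in front of the work surface, level with it; the furniture and walls round the work are solid. World frame = base frame: x ahead of the robot, y to its left, z up, the work surface at z = 0. Lengths are in mm, angles in rad, forces in N, time in s.
With the tool pointing down it reaches from about 300 to 775 mm from the base axis. Payload 14.6 kg.
Tool frame: the origin (TCP) lies between the finger pads; the fingertips stand 17 mm ahead of it and the grasp point (between the pads) lies 2 mm behind it (manip.tip_reach is the distance from the TCP to the fingertips, in mm); z points along the fingers, y is the line along which they close (so a half turn about z gives the same grasp; the last joint's range is limited). The gripper opens to 94 mm and grips with 3 to 60 N. Pads are 16 mm wide; open, the fingers measure 119 mm over their backs; the gripper's body (75 mm by 177 mm) begins 78 mm behind the grasp point.
Start: joints at [-0.067, 0.3, 1.521, -0, 1.321, -0.067], TCP at [549.99, -0.002, 222.446] pointing down, gripper open.
Joint ranges: [-3.03, 3.03], [-0.79, 2.21], [0.23, 2.52], [-1.04, 4.18], [0, 3.07], [-2.55, 2.55]. Speed limits (rad/s): [2.22, 2.22, 2.57, 3.14, 3.14, 3.14].

INTERFACE

Orientations are given as [roll, pitch, yaw] about the fixed x, y, z axes, in that order (R = Rz(yaw) Ry(pitch) Rx(roll)).
In Python, from cell import manip, viewer gives the robot as it stands.
- The arm moves only by the tool apply_moves, never from a script. Its argument "moves" is a list of rows, each a list of 3 entries, a list of its own where there are three numbers: the shift along the tool's x, y, z each as a share of 0.25 m, from -1 to 1, then the turn, a rotation vector about the tool's x, y, z each as a share of pi rad, from -1 to 1, then the closure, from 0 (fully open) to 1 (shut). In form: [[[dx, dy, dz], [wx, wy, wz], grip], ...]. A call has 1 to 12 rows; each row is the pose to reach, as a shift and turn from the pose commanded when the call began, along the tool's axes at that moment, turning the shorter way round; what a row does not reach only later rows make up. A row lasts 1/12 s, in which the tool goes at most 41.7 mm and 7.16 degrees, less where a joint would pass 70% of its speed; a pose out of reach is approached as far as the arm can. A call with a number of a shift or a turn outside -1 to 1 is refused whole. A call with a gripper value outside its range is refused whole. The fingers move at their own pace and stop on an object; "squeeze" is the grip in N (left out, the last holds). Time passes only in rows, so rows that repeat a pose let the fingers close. It gives the time, the measured TCP pose, the force, the opening and the grip force at its end, in the units of the state.
- manip.read_state(): the state, without advancing time (a new reading comes with each control period).
- viewer.camera(name): name is "scene" or "side" or "wrist"; returns the picture (400x640x3 uint8, blue, green, red); there is no depth.
- viewer.camera_info(name): a dict with "camera_matrix" (3x3 intrinsics, pixels), "k1" (the pictures are not rectified: a ray, as slopes to the right and down, at radius r is drawn at 1 + k1 r^2 times it, then the intrinsics apply), "R" (3x3) and "t" (3): a world point X has camera coordinates R X + t. Camera axes: x right, y down, z forward; pixel columns grow to the right and rows downward; lengths in mm; the calibration is good to about 2 mm. A picture is of the moment at which its call begins: read the wrist's pose just before it. camera_info takes no time and is no camera call; for the wrist camera it gives the pose at the moment of the call.
- manip.sign_off(): hands the job in; it is judged then, once.
The state is a dict: "clock": time; "joints": joint angles; "qd": joint speeds; "effort": joint torques, N m; "eef_pos": TCP position; "eef_rot": TCP orientation; "wrist_force": force on the tool from outside, world axes, zero at the start; "moment": the same for the moment, N m; "finger_gap": finger opening in mm; "finger_force": force on a finger pad.
Only numpy, scipy, OpenCV 4.12 (cv2) and the standard library are available. Lean on these libraries where they do the work, as an engineer would, in place of code of your own. Each camera call takes 0.05 s, during which the arm holds its last target. There are 200 camera calls.

TASK

Take the empty cutlery caddy standing on the worktop to the right of the dish rack and hook its bent lip over the rack's front rim, on the free stretch at the right end, so that the cup hangs inside the rack; press it down until the lip clicks home under the wire. Then slide it to the left along the rim, still clipped on, until it just touches the caddy that already hangs there, without shoving that one along or forcing anything. Let go, and leave the other things where they stand.

Things in the scene. Friction and masses are not known exactly. Their poses are not given: they have to be found in the camera images.
- caddy_grip (a point): Middle of the raised back tab of the loose caddy: a slotted white plastic cup, 70 deep (x) x 84 wide (y) x 100 mm tall, open on top, 0.13-0.24 kg, upright at the start, its underside 136 mm below. x points from tab into cup, z up. Tab 10 mm thick (x), 56 wide (y), 27 mm up and 36 down from here; pinch its two faces from above. Back wall's outer face at x = +4 mm, front of cup at +74 mm.
- caddy_seat (a point): Of the same caddy: the point that lies on the rim wire's axis when the lip is fully home; 45 mm straight below caddy_grip, same axes. It is the middle of the 8 mm gap between the back wall (+x) and the lip's flap (-x), 3 mm below the bridge that comes to rest on the wire. Bridge and flap are 48 mm wide in y, centred.
- caddy_lip (a point): Foot of the same caddy's springy flap, 19 mm below caddy_seat and 6 mm to its -x side, same axes; flared to leave a 10 mm mouth for the wire. A bead on the flap, 4 mm below caddy_seat, narrows the gap to 4.5 mm: pressing the 6 mm wire past it takes some 5 to 12 N, then it snaps under the wire. Before the click the caddy stands some 5 mm too high.
- rail_spot (a point): Point on the axis of the dish rack's front rim wire, mid-way on its free right-hand stretch: hook the caddy on here, gap over wire. Wire 6 mm thick, straight and level along y (+y to the left), axis 135 mm above the worktop, free from 38 mm right of here up to the hung caddy. x points into the rack, where the cup hangs; z up. 50 mm lower a parallel wire supports the hanging cup's back.
- dish_rack: Steel wire dish rack in a grey tray, 220 (x) x 300 mm (y), fixed; origin under its middle, axes as rail_spot. A second caddy like the loose one, holding spoons and forks, is clipped on the same rim; its right side is 60 to 152 mm to the left of rail_spot, not measured: find it by touch. It slides if pushed with over 9 N. Plates in the rear half, 220 mm high, 120 mm behind.

How it is judged (in metres and radians):
On the way:
1. the lip is clicked home on the rim wire, with the caddy still clear of the hung one by 8 mm or more (z of caddy_seat in the frame of rail_spot between -0.003 and 0.0025 m and x of caddy_seat in the frame of rail_spot between -0.004 and 0.004 m and y of hung_caddy_c0 in the frame of caddy_seat above 0.0515 m), for 0.2 s.
At the end, for the whole second after the job is handed in: The caddy hangs on the front rim with its lip clicked home (within 2.5 mm of fully down), upright within 0.12 rad, at rest, its side within 1.5 mm of the hung caddy's side; the hung caddy not shoved by more than 2.5 mm, no more than 30 N used, the mug left in its place (z of caddy_seat in the frame of rail_spot between -0.003 and 0.0025 m and x of caddy_seat in the frame of rail_spot between -0.004 and 0.004 m and y of hung_caddy_c0 in the frame of caddy_seat below 0.045 m and angle between caddy_seat's own z axis and vertical below 0.12 rad and linear speed of caddy below 0.02 m/s); the robot touches nothing.
It fails at once if the hung caddy is shoved along by more than 2.5 mm (distance of hung_caddy_c0 from where it was at the start of the episode above 0.0025 m).
It fails at once if the caddy is forced against the rack or the hung caddy with more than 30 N (contact force between caddy and dish_rack above 30 N).
It fails at once if the mug is moved by more than 20 mm (distance of mug_c2 from where it was at the start of the episode above 0.02 m).
It also fails if it takes over 70 s, if anything falls off the work surface, if the arm or the gripper's body presses on something with over 40 N, if the wrist force passes 120 N, or if a joint passes its speed limit or range.

## Working session

There is one attempt and no reset: what is moved stays moved. The work goes in short steps, Python scripts to look and compute and a tool call to move; the robot and the scene stay as the last step left them, time stands still between calls to the robot, and variables do not carry over. Pictures are saved under pics/ and viewed, at most 10 in all, crops included, and the job is handed in when it is done.

Besides the shell and the picture viewer there is one more tool, called after ">>>" as a command line: name --argument value ..., lists and objects as JSON in quotes. apply_moves: Moves the arm, as the interface text tells. Shift numbers are shares of 0.25 m and turn numbers shares of pi rad, none past 1 either way. Its arguments: {"type":"object","properties":{"moves":{"type":"array"},"squeeze":{"type":"number"}},"required":["moves"]}

```bash
mkdir -p pics && ls && python3 - <<'E'
from cell import manip, viewer
import cv2
print(manip.read_state())
for n in("scene","side","wrist"):
    i=viewer.camera_info(n); print(n,i)
a=viewer.camera("scene");b=viewer.camera("side");c=viewer.camera("wrist")
cv2.imwrite("pics/scene0.png",a);cv2.imwrite("pics/side0.png",b);cv2.imwrite("pics/wrist0.png",c)
E
```

```text
pics
{'clock': 0.0, 'joints': array([-6.65685826e-02,  3.00117017e-01,  1.52107359e+00, -3.54911737e-05,
        1.32066042e+00, -6.66055926e-02]), 'qd': array([ 0.00069133, -0.00088015, -0.00168275, -0.00072824,  0.00134824,
       -0.00234896]), 'effort': array([-1.94089831e-02, -5.19034338e+01, -3.40362847e+01,  7.38346903e-02,
        8.98787356e-02,  2.83621033e-03]), 'eef_pos': array([5.49970355e+02, 7.58145226e-03, 2.22295334e+02]), 'eef_rot': array([-3.14133257e+00,  1.71118226e-05,  1.57084213e+00]), 'wrist_force': array([ 0.27161297, -1.49480597, -0.45722137]), 'moment': array([-0.01448689,  0.02000533, -0.00383628]), 'finger_force': 1.1550834774971008, 'finger_gap': 93.90785267140829}
scene {'camera_matrix': array([[369.58116148,   0.        , 324.8684171 ],
       [  0.        , 369.58116148, 198.77328124],
       [  0.        ,   0.        ,   1.        ]]), 'k1': -0.07078002219927179, 'R': array([[ 0.87653124, -0.48127941,  0.00794395],
       [-0.21231295, -0.40138161, -0.89096353],
       [ 0.43199096,  0.77927077, -0.45400538]]), 't': array([-597.60846547,  101.83471
[... 193 characters left out ...]
  ]]), 'k1': 0.0026551892716047466, 'R': array([[ 0.93360546, -0.35829101, -0.00289855],
       [-0.16401803, -0.42016452, -0.89250202],
       [ 0.31855759,  0.83372017, -0.45103407]]), 't': array([-576.76454988,   73.33352847,  998.60041318])}
wrist {'camera_matrix': array([[280.39264491,   0.        , 318.34980792],
       [  0.        , 280.39264491, 198.64132851],
       [  0.        ,   0.        ,   1.        ]]), 'k1': -0.0009846972234724947, 'R': array([[ 9.99999882e-01,  2.65519625e-04, -4.05852425e-04],
       [ 3.54127902e-04, -9.71519616e-01,  2.36958880e-01],
       [-3.31376359e-04, -2.36958996e-01, -9.71519595e-01]]), 't': array([-548.86014339,  -24.32241967,  389.90421789])}
```

View pics/scene0.png

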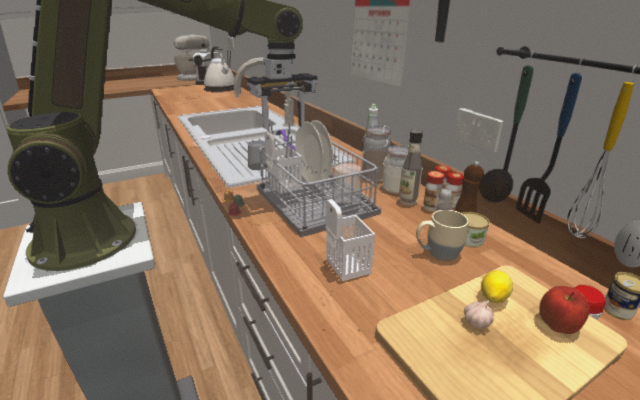

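View pics/side0.png

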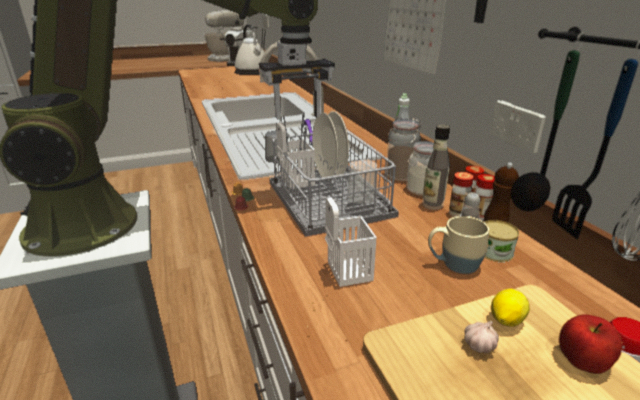

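Both views show the loose caddy, with its tab at about (333,212) in scene and (333,208) in side. The rack is behind it with its front right corner near (300,225), and the mug is at (445,235). I'll zoom in next.

```bash
python3 - <<'E'
import cv2,numpy as np
a=cv2.imread("pics/scene0.png")[130:290,240:390];b=cv2.imread("pics/side0.png")[130:290,250:400]
f=lambda i:cv2.resize(i,None,fx=2.66,fy=2.66,interpolation=cv2.INTER_CUBIC)
cv2.imwrite("pics/z0.png",np.hstack([f(a),f(b)]))
print(f(a).shape)
E
```

```text
(426, 399, 3)
```

View pics/z0.png

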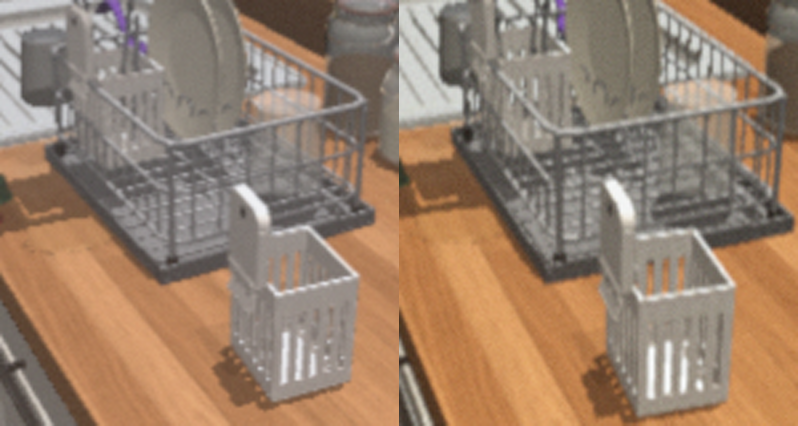

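View pics/wrist0.png

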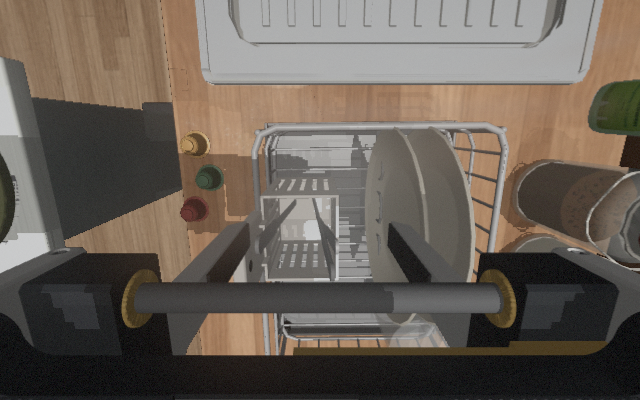

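```bash
cat > h.py <<'E'
import numpy as np, cv2
def ray(i,uv):
    K=i["camera_matrix"];d=np.array([i["k1"],0,0,0,0.])
    p=cv2.undistortPoints(np.array([[uv]],float),K,d)[0,0]
    C=-i["R"].T@i["t"];return C,i["R"].T@np.r_[p,1]
def onz(i,uv,z):
    C,d=ray(i,uv);return (C+d*(z-C[2])/d[2])[:2].round(1)
def tri(i,u,j,v):
    C,d=ray(i,u);E,e=ray(j,v)
    s=np.linalg.lstsq(np.c_[d,-e],E-C,rcond=None)[0]
    p,q=C+d*s[0],E+e*s[1];return ((p+q)/2).round(1),np.linalg.norm(p-q).round(1)
E
python3 - <<'E'
from h import *; from cell import viewer
S,D,W=[viewer.camera_info(n) for n in("scene","side","wrist")]
print([(-i["R"].T@i["t"]).round() for i in(S,D,W)])
cs=lambda u,v:(240+u/2.66-.3,130+v/2.66-.3)
cd=lambda u,v:(250+(u-399)/2.66-.3,130+v/2.66-.3)
for n,s,d,z in[("bot near",(275,402),(640,413),0),("bot right",(352,380),(722,400),0),("top near",(275,292),(640,299),100),("top right",(357,275),(735,290),100),("top far",(315,229),(697,233),100),("tabtop L",(240,186),(610,182),163),("tabtop R",(265,215),(627,212),155),("rimFR",(172,141),(560,131),135),("rimBR",(365,100),(785,97),135),("trayFR",(162,278),(548,278),10)]:
    print(n,onz(S,cs(*s),z),onz(D,cd(*d),z),*tri(S,cs(*s),D,cd(*d)))
for n,p,z in[("rim front",(255,150),135),("rim front",(258,190),135),("rim left",(380,127),135),("rim back",(500,180),135),("hung cup fl",(268,193),100+35),("cup back-l",(337,195),145),("cup back-r",(337,278),145),("rim right",(350,327),135)]: print(n,onz(W,p,z))
E
```

```text
[array([ 163., -936.,  497.]), array([  232., -1008.,   514.]), array([549.,  69., 384.])]
bot near [ 489.5 -428.5] [ 491.7 -424.3] [ 489.4 -428.8    2.2] 3.0
bot right [ 558.2 -434.7] [ 553.7 -432.4] [ 538.5 -459.8   24.7] 0.3
top near [ 488.4 -424.3] [ 488.9 -426.7] [ 493.4 -416.5   93.3] 1.0
top right [ 555.2 -433.7] [ 554.3 -440.1] [ 564.2 -422.4   89. ] 3.2
top far [ 565.9 -359.8] [ 564.4 -359.1] [ 559.2 -369.3  106.5] 0.0
tabtop L [ 488.3 -370.6] [ 488.7 -371.4] [ 490.9 -366.1  160.2] 0.2
tabtop R [ 489.4 -405.5] [ 488.8 -402.4] [ 482.9 -416.   162.4] 1.1
rimFR [ 505.2 -218.8] [ 505.1 -219.6] [ 505.6 -218.   134.4] 0.3
rimBR [ 714.7 -219.6] [ 714.4 -223.7] [ 724.7 -206.8  127.7] 1.5
trayFR [ 482.6 -239.5] [ 484.2 -241.8] [ 491.2 -220.6   -3.6] 0.7
rim front [493.3  52. ]
rim front [494.1  16.1]
rim left [602.   71.7]
rim back [712.6  25.4]
hung cup fl [503.   13.4]
cup back-l [565.3  13.8]
cup back-r [566.5 -66.6]
rim right [ 581.6 -128.1]
```

>>> apply_moves --moves '[[[0,0,-0.15],[0,0,0],0.3],[[-0.2,0,-0.15],[0,0,0],0.3],[[-0.4,-0.1,-0.15],[0,0,0],0.3],[[-0.6,-0.16,-0.15],[0,0,0],0.3],[[-0.8,-0.16,-0.15],[0,0,0],0.3],[[-0.8,-0.16,-0.15],[0,0,0],0.3],[[-0.8,-0.16,-0.15],[0,0,0],0.3],[[-0.8,-0.16,-0.15],[0,0,0],0.3]]'

```text
clock: 0.82
eef_pos: [509.4, -201.5, 259.3]
eef_rot: [-3.14, -0.001, 1.568]
wrist_force: [-0.6, 0.0, -2.3]
finger_gap: 66.0
finger_force: 0.0
```

```bash
python3 - <<'E'
from cell import manip, viewer
import cv2,pickle
i=viewer.camera_info("wrist");c=viewer.camera("wrist")
cv2.imwrite("pics/wrist1.png",c);pickle.dump(i,open("w1.pkl","wb"))
s=manip.read_state();print(s["eef_pos"],s["eef_rot"],s["clock"],s["wrist_force"],s["qd"].max())
E
```

```text
[ 509.72955446 -200.17339291  259.44014369] [-3.14067687e+00 -6.42974541e-04  1.56946057e+00] 0.8667 [-0.140827   -0.20833713 -1.85555565] 0.03936952895363731
```

>>> apply_moves --moves '[[[-0.16,-0.04,0],[0,0,0],0.3],[[-0.32,-0.04,0],[0,0,0],0.3],[[-0.48,-0.04,0],[0,0,0],0.3],[[-0.64,-0.04,0],[0,0,0],0.3],[[-0.8,-0.04,0],[0,0,0],0.3],[[-0.96,-0.04,0],[0,0,0],0.3],[[-1,-0.04,0],[0,0,0],0.3],[[-1,-0.04,0],[0,0,0],0.3],[[-1,-0.04,0],[0,0,0],0.3],[[-1,-0.04,0],[0,0,0],0.3]]'

```text
clock: 1.7
eef_pos: [500.9, -448.1, 260.1]
eef_rot: [3.142, -0.0, 1.573]
wrist_force: [-1.2, -0.5, -2.8]
finger_gap: 66.3
finger_force: 0.0
```

```bash
python3 - <<'E'
from cell import manip, viewer
import cv2,pickle
i=viewer.camera_info("wrist");c=viewer.camera("wrist")
cv2.imwrite("pics/wrist2.png",c);pickle.dump(i,open("w2.pkl","wb"))
s=manip.read_state();print(s["eef_pos"],s["eef_rot"],s["clock"],s["wrist_force"],s["qd"].max(),s["finger_gap"])
E
```

```text
[ 500.86899311 -448.0664297   260.3992193 ] [3.14129985e+00 5.50455855e-05 1.57298161e+00] 1.75 [-0.43075483  1.22705745 -3.07400436] 0.000598452622448892 65.97189414007336
```

View pics/wrist1.png

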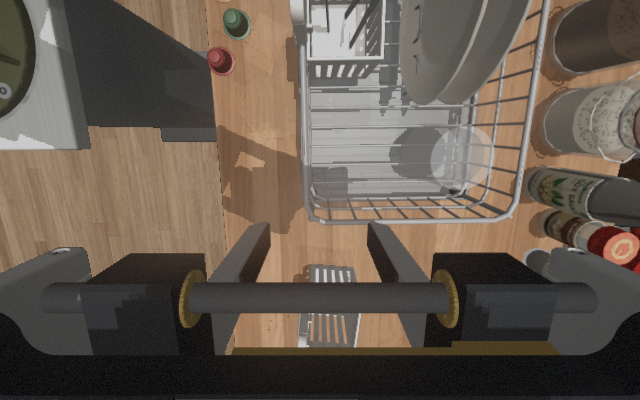

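View pics/wrist2.png

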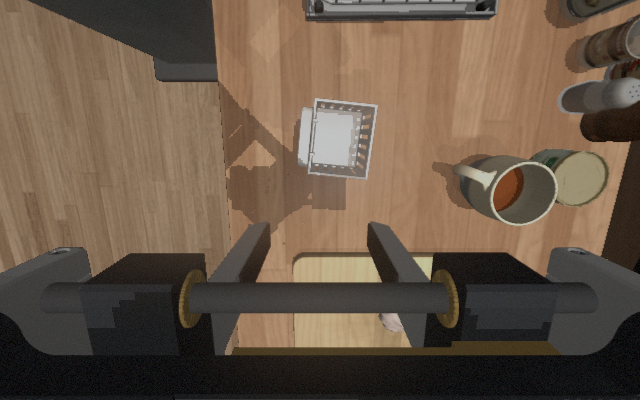

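Wrist1 shows the front rim at column ~303 (rows 60–210), with the rack's right corner at (315,220) and the hung cup ending near row 75. Wrist2 shows the loose caddy at (340,138), slightly yawed, with its tab at column ~305. I'll zoom in on both.

```bash
python3 - <<'E'
import cv2,numpy as np
a=cv2.imread("pics/wrist1.png")[40:240,280:380];b=cv2.imread("pics/wrist2.png")[85:195,285:395]
A=cv2.resize(a,None,fx=3,fy=3,interpolation=cv2.INTER_CUBIC);B=cv2.resize(b,None,fx=4.5,fy=4.5,interpolation=cv2.INTER_CUBIC)
o=np.zeros((600,800,3),np.uint8);o[:600,:300]=A;o[:495,300:795]=B
cv2.imwrite("pics/z1.png",o)
g=cv2.cvtColor(cv2.imread("pics/wrist1.png"),cv2.COLOR_BGR2GRAY)
for r in(90,110,125,140,155,170,185,200):print(r,g[r,294:322])
E
```

```text
90 [ 93  91  91  95 101 128 128 140 163 184 177 152 137 163 150 151 135 162
 160 163 165 165 163 164 164 163 164 157]
110 [140 136 104 105 101  99 109 134 152 168 187 161 146 152 149 148 143 111
 112 110 113 111 114 112 115 114 113 115]
125 [147 143 105 104 107 108 106 131 143 162 184 176 150 138 162 151 151 152
 175 173 173 173 175 174 175 175 176 175]
140 [140 131  98  99 102  96  97 139 125 152 160 187 156 137 155 155 164 148
 174 172 175 174 175 174 173 174 176 174]
155 [142 141 137  99  98  96 103 137 133 143 156 187 166 147 143 158 152 152
 168 167 166 167 165 165 166 164 168 166]
170 [ 97 100 102 100 102  97  94  91 106 113 120 127 121 110 104 118 105 105
  95 112 109 111 112 111 107 108 112 110]
185 [100 105 103 105 104 109 105 106 106 103 116 124 127 118 109 103 105 110
 131 104 103 106 106 106 110 108 106 109]
200 [103 104 104 103 104 103 109 109 102 108 116 124 127 122 114 109 104 116
 120 115  95 114 111 112 113 112 112 117]
```

View pics/z1.png

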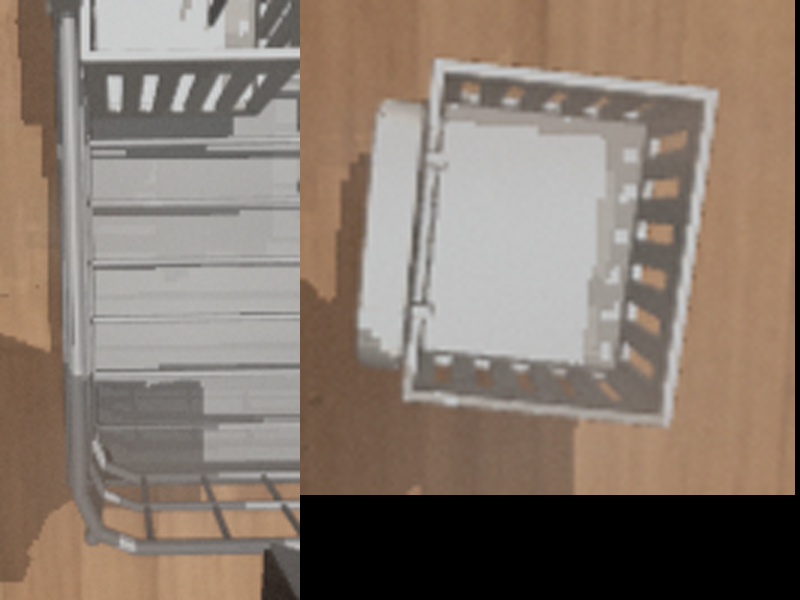

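```bash
python3 - <<'E'
from h import *; import pickle
A,B=[pickle.load(open(f,"rb")) for f in("w1.pkl","w2.pkl")]
print("cams",[(-i["R"].T@i["t"]).round(1) for i in(A,B)])
ca=lambda u,v:(280+u/3-.33,40+v/3-.33)
for p in[(71,60),(72,150),(75,300),(76,400)]: print("rim",onz(A,ca(*p),135))
print("right rim",onz(A,ca(200,546),135))
print("hung side",onz(A,ca(100,61),144),onz(A,ca(290,58),144))
cb=lambda u,v:(285+(u-300)/4.5-.4,85+v/4.5-.4)
c=np.array([onz(B,cb(*p),100) for p in[(435,60),(716,92),(668,425),(405,400)]]);print(c.tolist(),c.mean(0))
e=[c[1]-c[0],c[2]-c[3],c[0]-c[3],c[1]-c[2]];print([(np.linalg.norm(v).round(1),np.arctan2(v[1],v[0]).round(3)) for v in e])
t=np.array([onz(B,cb(*p),163) for p in[(380,101),(425,103),(358,360),(404,368)]]);print(t.tolist(),t.mean(0))
E
```

```text
cams [array([ 508.7, -132.7,  421.4]), array([ 499.7, -379.2,  422.2])]
rim [494.5 -68.1]
rim [494.4 -94.6]
rim [ 494.7 -141.6]
rim [ 494.5 -175.2]
right rim [ 538.1 -227.9]
hung side [503.7 -70.5] [561.2 -69.8]
[[495.5, -345.0], [563.8, -352.2], [555.7, -434.1], [487.8, -427.7]] [ 525.7  -389.75]
[(np.float64(68.7), np.float64(-0.105)), (np.float64(68.2), np.float64(-0.094)), (np.float64(83.1), np.float64(1.478)), (np.float64(82.3), np.float64(1.472))]
[[485.6, -359.3], [494.4, -359.6], [480.5, -410.0], [489.9, -411.6]] [ 487.6   -385.125]
```

>>> apply_moves --moves '[[[0.12,-0.054,0],[0,0,0.031],0.4],[[0.25,-0.054,0],[0,0,0.031],0.4],[[0.25,-0.054,0.1],[0,0,0.031],0.4],[[0.25,-0.054,0.2],[0,0,0.031],0.4],[[0.25,-0.054,0.3],[0,0,0.031],0.4],[[0.25,-0.054,0.4],[0,0,0.031],0.4],[[0.25,-0.054,0.45],[0,0,0.031],0.4],[[0.25,-0.054,0.505],[0,0,0.031],0.4],[[0.25,-0.054,0.505],[0,0,0.031],0.4],[[0.25,-0.054,0.505],[0,0,0.031],0.4]]' --squeeze 20

```text
clock: 2.58
eef_pos: [486.8, -386.9, 134.4]
eef_rot: [3.142, -0.0, 1.474]
wrist_force: [-0.9, -0.5, -0.9]
finger_gap: 56.9
finger_force: 0.0
```

>>> apply_moves --moves '[[[0,0,0],[0,0,0],0.8],[[0,0,0],[0,0,0],0.9],[[0,0,0],[0,0,0],1],[[0,0,0],[0,0,0],1],[[0,0,0],[0,0,0],1],[[0,0,0],[0,0,0],1],[[0,0,0],[0,0,0],1],[[0,0,0],[0,0,0],1]]'

```text
clock: 3.25
eef_pos: [486.6, -387.5, 133.8]
eef_rot: [3.141, 0.0, 1.473]
wrist_force: [0.1, 0.4, -2.4]
finger_gap: 10.0
finger_force: 20.0
```

>>> apply_moves --moves '[[[0,0,0],[0,0,0],1],[[0,0,0],[0,0,0],1],[[0,0,-0.05],[0,0,0],1],[[0,0,-0.15],[0,0,0],1],[[0,0,-0.25],[0,0,0],1],[[0,0,-0.35],[0,0,0],1],[[0,0,-0.45],[0,0,0],1],[[0,0,-0.55],[0,0,0],1],[[0,0,-0.65],[0,0,0],1],[[0,0,-0.7],[0,0,0],1],[[0,0,-0.7],[0,0,0],1]]' --squeeze 45

```text
clock: 4.17
eef_pos: [486.8, -387.8, 312.7]
eef_rot: [3.138, 0.003, 1.473]
wrist_force: [-0.9, 0.4, -4.6]
finger_gap: 9.8
finger_force: 45.0
```

>>> apply_moves --moves '[[[0.05,0,0],[0,0,0],1],[[0.15,-0.01,0],[0,0,-0.01],1],[[0.27,-0.02,0],[0,0,-0.02],1],[[0.39,-0.03,0],[0,0,-0.031],1],[[0.51,-0.04,0],[0,0,-0.031],1],[[0.63,-0.05,0],[0,0,-0.031],1],[[0.75,-0.06,0],[0,0,-0.031],1],[[0.85,-0.06,0],[0,0,-0.031],1],[[0.92,-0.06,0],[0,0,-0.031],1],[[0.943,-0.06,0],[0,0,-0.031],1],[[0.943,-0.06,0],[0,0,-0.031],1],[[0.943,-0.06,0],[0,0,-0.031],1]]'

```text
clock: 5.17
eef_pos: [494.2, -151.5, 308.0]
eef_rot: [-3.14, -0.0, 1.571]
wrist_force: [-1.4, -0.3, -4.9]
finger_gap: 9.9
finger_force: 45.0
```

```bash
python3 - <<'E'
from cell import manip, viewer
import cv2,pickle,numpy as np
i=viewer.camera_info("wrist");c=viewer.camera("wrist")
a=viewer.camera("scene")
pickle.dump(i,open("w3.pkl","wb"));cv2.imwrite("pics/wrist3.png",c);cv2.imwrite("pics/scene3.png",a)
f=lambda i:cv2.resize(i,(400,400),interpolation=cv2.INTER_CUBIC)
cv2.imwrite("pics/z3.png",np.hstack([f(c[120:320,220:420]),f(a[80:240,230:390])]))
s=manip.read_state();print(s)
E
```

```text
{'clock': 5.2667, 'joints': array([-3.69436982e-01,  1.73839868e-01,  1.47834047e+00, -1.79113135e-04,
        1.49018795e+00, -3.68514673e-01]), 'qd': array([-5.36471322e-03, -1.98911127e-04, -4.32805517e-03, -7.77073160e-05,
       -4.73373267e-04, -8.96190002e-04]), 'effort': array([ 6.81693144e-01, -4.85925114e+01, -3.76187897e+01,  1.04014983e-01,
       -4.45464277e-03,  6.67583608e-04]), 'eef_pos': array([ 494.26346737, -152.18704213,  308.22769788]), 'eef_rot': array([-3.14080478e+00, -1.12871780e-04,  1.56988847e+00]), 'wrist_force': array([-1.07947956,  0.33167458, -4.44890343]), 'moment': array([-0.02450481,  0.05344972, -0.06528039]), 'finger_force': 44.99913275241852, 'finger_gap': 9.6943204401549}
```

View pics/z3.png

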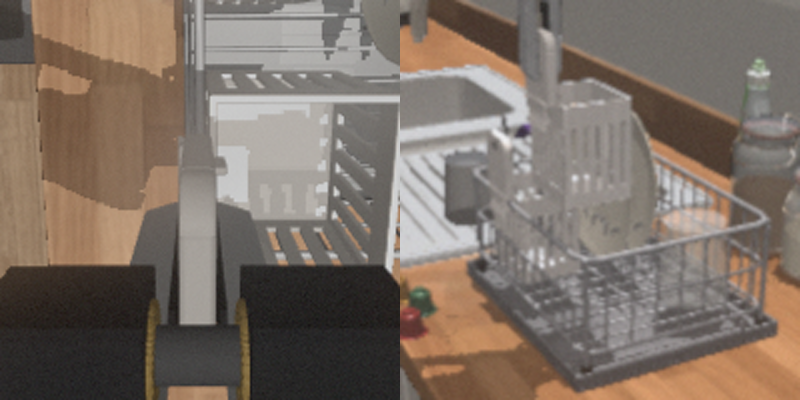

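```bash
python3 - <<'E'
from h import *; import pickle
A=pickle.load(open("w3.pkl","rb"));print((-A["R"].T@A["t"]).round(1))
g=cv2.cvtColor(cv2.imread("pics/wrist3.png"),cv2.COLOR_BGR2GRAY)
for r in(122,135,150,165,180):print(r,g[r,308:330])
for c,r in((319,130),(319,150),(319,175)):print(onz(A,(c,r),135))
print("tab top",onz(A,(309.5,230),335.5),onz(A,(327.5,230),335.5))
E
```

```text
[493.3 -82.6 470.1]
122 [105 105 106  99 106 108 105 113 115 132 166 185 169 145 108 110 114 109
 111 114 119 123]
135 [ 98  99  96  86 105 142  82 118 165 120 159 179 173 150 140 172 171 172
 172 173 172 173]
150 [102 104 107 106 115 151  89 117 160 112 157 171 178 155 143 168 169 169
 168 168 169 170]
165 [103 103 105 101 101 109  98 107 105 104 113 118 119 109 102 130 111 118
 118 116 120 118]
180 [112 110 109 108 100 111 111 111 111  99 115 122 124 118 111 126 120 155
 166 181 163 182]
[493.7 -82.3]
[ 493.7 -105.2]
[ 493.7 -135. ]
tab top [ 488.7 -131.8] [ 497.8 -131.8]
```

>>> apply_moves --moves '[[[0,0.004,0.05],[0,0,0],1],[[0,0.004,0.1],[0,0,0],1],[[0,0.004,0.14],[0,0,0],1],[[0,0.004,0.18],[0,0,0],1],[[0,0.004,0.22],[0,0,0],1],[[0,0.004,0.26],[0,0,0],1],[[0,0.004,0.3],[0,0,0],1],[[0,0.004,0.34],[0,0,0],1],[[0,0.004,0.37],[0,0,0],1],[[0,0.004,0.37],[0,0,0],1],[[0,0.004,0.37],[0,0,0],1]]'

```text
clock: 6.18
eef_pos: [495.5, -151.4, 216.1]
eef_rot: [-3.141, -0.0, 1.571]
wrist_force: [-0.7, 0.6, -3.6]
finger_gap: 9.7
finger_force: 45.0
```

>>> apply_moves --moves '[[[0,0,0.008],[0,0,0],1],[[0,0,0.016],[0,0,0],1],[[0,0,0.024],[0,0,0],1],[[0,0,0.032],[0,0,0],1],[[0,0,0.04],[0,0,0],1],[[0,0,0.048],[0,0,0],1],[[0,0,0.056],[0,0,0],1],[[0,0,0.064],[0,0,0],1],[[0,0,0.072],[0,0,0],1],[[0,0,0.072],[0,0,0],1],[[0,0,0.072],[0,0,0],1]]'

```text
clock: 7.1
eef_pos: [495.5, -151.4, 198.1]
eef_rot: [-3.141, -0.0, 1.571]
wrist_force: [-0.2, -0.2, -3.3]
finger_gap: 9.9
finger_force: 45.0
```

>>> apply_moves --moves '[[[0,0,0.008],[0,0,0],1],[[0,0,0.016],[0,0,0],1],[[0,0,0.024],[0,0,0],1],[[0,0,0.032],[0,0,0],1],[[0,0,0.04],[0,0,0],1],[[0,0,0.04],[0,0,0],1],[[0,0,0.04],[0,0,0],1]]'

```text
clock: 7.68
eef_pos: [495.3, -151.4, 188.0]
eef_rot: [-3.141, -0.0, 1.571]
wrist_force: [-1.6, 0.6, -3.7]
finger_gap: 9.4
finger_force: 45.0
```

>>> apply_moves --moves '[[[0,0,0.004],[0,0,0],1],[[0,0,0.008],[0,0,0],1],[[0,0,0.012],[0,0,0],1],[[0,0,0.016],[0,0,0],1],[[0,0,0.016],[0,0,0],1]]'

```text
clock: 8.1
eef_pos: [495.3, -151.4, 184.0]
eef_rot: [-3.141, -0.0, 1.571]
wrist_force: [-4.6, -0.8, -2.6]
finger_gap: 9.7
finger_force: 45.0
```

>>> apply_moves --moves '[[[0,-0.004,0],[0,0,0],1],[[0,-0.004,0.002],[0,0,0],1],[[0,-0.004,0.006],[0,0,0],1],[[0,-0.004,0.008],[0,0,0],1],[[0,-0.004,0.008],[0,0,0],1]]'

```text
clock: 8.52
eef_pos: [494.8, -151.5, 182.4]
eef_rot: [3.14, 0.0, 1.571]
wrist_force: [-0.1, 0.1, -0.1]
finger_gap: 9.8
finger_force: 45.0
```

>>> apply_moves --moves '[[[0,0,0.003],[0,0,0],1],[[0,0,0.006],[0,0,0],1],[[0,0,0.008],[0,0,0],1],[[0,0,0.008],[0,0,0],1]]'

```text
clock: 8.85
eef_pos: [494.7, -151.4, 180.2]
eef_rot: [3.141, 0.0, 1.571]
wrist_force: [3.2, -0.4, -2.5]
finger_gap: 9.8
finger_force: 45.0
```

>>> apply_moves --moves '[[[0,0,0.003],[0,0,0],1],[[0,0,0.006],[0,0,0],1],[[0,0,0.008],[0,0,0],1],[[0,0,0.008],[0,0,0],1]]'

```text
clock: 9.18
eef_pos: [494.7, -151.4, 178.2]
eef_rot: [3.141, 0.0, 1.571]
wrist_force: [5.8, -0.3, -2.1]
finger_gap: 10.0
finger_force: 45.0
```

>>> apply_moves --moves '[[[0,0,0.003],[0,0,0],1],[[0,0,0.004],[0,0,0],1],[[0,0,0.004],[0,0,0],1]]'

```text
clock: 9.43
eef_pos: [494.8, -151.5, 177.6]
eef_rot: [3.141, 0.0, 1.571]
wrist_force: [4.5, 0.3, 4.4]
finger_gap: 9.7
finger_force: 45.0
```

>>> apply_moves --moves '[[[0,0,0.002],[0,0,0],1],[[0,0,0.004],[0,0,0],1],[[0,0,0.004],[0,0,0],1]]'

```text
clock: 9.68
eef_pos: [494.8, -151.5, 177.6]
eef_rot: [3.14, 0.001, 1.571]
wrist_force: [-0.6, 1.1, 14.6]
finger_gap: 9.6
finger_force: 45.0
```

>>> apply_moves --moves '[[[0,0,0.002],[0,0,0],1],[[0,0,0.002],[0,0,0],1]]'

```text
clock: 9.85
eef_pos: [494.8, -151.5, 177.6]
eef_rot: [3.14, 0.001, 1.571]
wrist_force: [-1.9, 2.8, 18.8]
finger_gap: 10.0
finger_force: 45.0
```

>>> apply_moves --moves '[[[0,0,-0.003],[0,0,0],1],[[0,0,-0.006],[0,0,0],1],[[0,0,-0.006],[0,0,0],1],[[0,0,-0.006],[0,0,0],1]]'

```text
clock: 10.18
eef_pos: [494.8, -151.5, 177.6]
eef_rot: [3.141, 0.0, 1.571]
wrist_force: [5.5, 0.8, 5.4]
finger_gap: 9.7
finger_force: 45.0
```

```bash
python3 - <<'E'
from cell import manip, viewer
import cv2,numpy as np
c=viewer.camera("wrist");a=viewer.camera("scene");b=viewer.camera("side")
f=lambda i:cv2.resize(i,(400,400),interpolation=cv2.INTER_CUBIC)
cv2.imwrite("pics/z4.png",np.hstack([f(c[60:320,190:450]),f(b[90:230,260:400])]))
s=manip.read_state();print(s["eef_pos"],s["wrist_force"])
E
```

```text
[ 494.76443969 -151.47125227  177.61458573] [4.18393832 0.02435589 5.40001959]
```

View pics/z4.png

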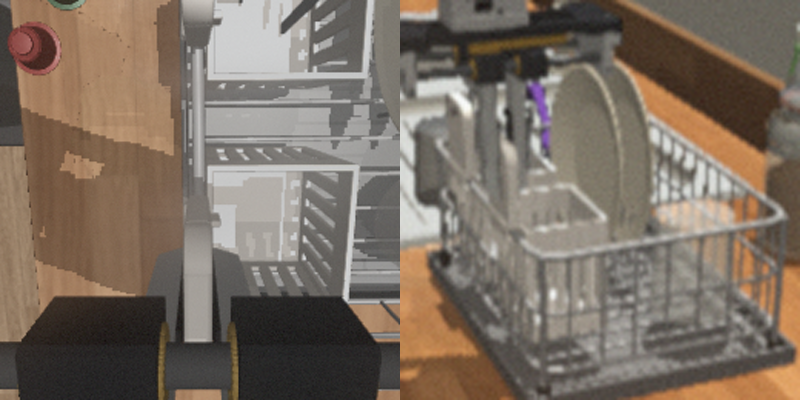

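>>> apply_moves --moves '[[[0,0.002,-0.003],[0,0,0],1],[[0.005,0.002,-0.003],[0,0,0],1],[[0.015,0.002,-0.003],[0,0,0],1],[[0.025,0.002,-0.003],[0,0,0],1],[[0.035,0.002,-0.003],[0,0,0],1],[[0.045,0.002,-0.003],[0,0,0],1],[[0.055,0.002,-0.003],[0,0,0],1],[[0.065,0.002,-0.003],[0,0,0],1],[[0.075,0.002,-0.003],[0,0,0],1],[[0.085,0.002,-0.003],[0,0,0],1],[[0.1,0.002,-0.003],[0,0,0],1]]'

```text
clock: 11.25
eef_pos: [494.7, -127.1, 177.7]
eef_rot: [-3.141, 0.001, 1.57]
wrist_force: [3.1, -6.1, 0.6]
finger_gap: 9.6
finger_force: 45.0
```

>>> apply_moves --moves '[[[0.004,0,0],[0,0,0],1],[[0.008,0,0],[0,0,0],1],[[0.012,0,0],[0,0,0],1]]'

```text
clock: 11.5
eef_pos: [494.7, -124.0, 177.7]
eef_rot: [-3.141, 0.001, 1.571]
wrist_force: [2.6, -5.6, -0.9]
finger_gap: 9.7
finger_force: 45.0
```

```bash
python3 - <<'E'
from cell import manip, viewer
import cv2,pickle
i=viewer.camera_info("wrist");c=viewer.camera("wrist")
pickle.dump(i,open("w5.pkl","wb"));cv2.imwrite("pics/wrist5.png",c)
cv2.imwrite("pics/z5.png",cv2.resize(c[20:220,280:440],(480,600),interpolation=cv2.INTER_CUBIC))
s=manip.read_state();print(s["eef_pos"],s["wrist_force"])
E
```

```text
[ 494.68778828 -123.86611744  177.69741256] [ 2.76102138 -4.88325487  1.10913806]
```

View pics/z5.png

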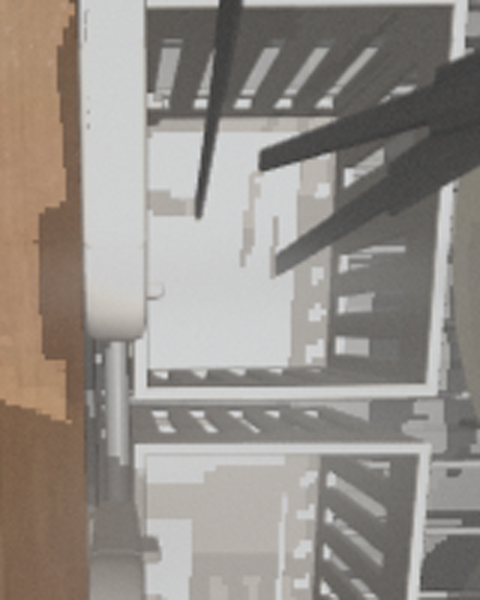

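```bash
python3 - <<'E'
from h import *; import pickle
A=pickle.load(open("w5.pkl","rb"))
for r in(396,398,444,446):print(r,onz(A,(340,20+r/3-.33),144))
E
```

```text
396 [508.6 -69.5]
398 [508.6 -70. ]
444 [508.8 -80.6]
446 [508.8 -81. ]
```

>>> apply_moves --moves '[[[0.004,0,0],[0,0,0],1],[[0.008,0,0],[0,0,0],1],[[0.012,0,0],[0,0,0],1],[[0.016,0,0],[0,0,0],1],[[0.02,0,0],[0,0,0],1],[[0.024,0,0],[0,0,0],1]]'

```text
clock: 12.05
eef_pos: [494.6, -118.0, 177.7]
eef_rot: [-3.141, 0.001, 1.571]
wrist_force: [1.7, -5.8, 0.5]
finger_gap: 9.8
finger_force: 45.0
```

>>> apply_moves --moves '[[[0.003,0,0],[0,0,0],1],[[0.006,0,0],[0,0,0],1],[[0.009,0,0],[0,0,0],1],[[0.012,0,0],[0,0,0],1]]'

```text
clock: 12.38
eef_pos: [494.6, -115.1, 177.7]
eef_rot: [-3.141, 0.001, 1.57]
wrist_force: [2.0, -5.8, -0.1]
finger_gap: 9.8
finger_force: 45.0
```

>>> apply_moves --moves '[[[0.002,0,0],[0,0,0],1],[[0.002,0,0],[0,0,0],1]]'

```text
clock: 12.55
eef_pos: [494.6, -114.5, 177.7]
eef_rot: [-3.14, 0.001, 1.571]
wrist_force: [2.6, -4.1, 0.9]
finger_gap: 9.8
finger_force: 45.0
```

>>> apply_moves --moves '[[[0.002,0,0],[0,0,0],1],[[0.002,0,0],[0,0,0],1]]'

```text
clock: 12.72
eef_pos: [494.6, -114.3, 177.7]
eef_rot: [-3.141, 0.002, 1.57]
wrist_force: [2.2, -7.2, -0.1]
finger_gap: 9.9
finger_force: 45.0
```

>>> apply_moves --moves '[[[0.002,0,0],[0,0,0],1],[[0.002,0,0],[0,0,0],1]]'

```text
clock: 12.88
eef_pos: [494.6, -114.2, 177.7]
eef_rot: [-3.141, 0.002, 1.57]
wrist_force: [1.6, -9.8, 0.3]
finger_gap: 9.5
finger_force: 45.0
```

>>> apply_moves --moves '[[[-0.003,0,0],[0,0,0],1],[[-0.003,0,0],[0,0,0],1]]' --squeeze 20

```text
clock: 13.05
eef_pos: [494.6, -114.3, 177.7]
eef_rot: [-3.141, 0.001, 1.57]
wrist_force: [1.8, -6.1, 0.1]
finger_gap: 10.2
finger_force: 20.0
```

>>> apply_moves --moves '[[[0,0,0],[0,0,0],0.85],[[0,0,0],[0,0,0],0.75],[[0,0,0],[0,0,0],0.6],[[0,0,0],[0,0,0],0.6],[[0,0,0],[0,0,0],0.6]]'

```text
clock: 13.47
eef_pos: [494.8, -113.5, 177.7]
eef_rot: [-3.141, -0.0, 1.571]
wrist_force: [-0.6, -0.7, -2.3]
finger_gap: 36.2
finger_force: 0.0
```

Released. I'll lift straight up and check that the two caddies are still touching.

>>> apply_moves --moves '[[[0,0,-0.03],[0,0,0],0.6],[[0,0,-0.1],[0,0,0],0.6],[[0,0,-0.2],[0,0,0],0.6],[[0,0,-0.3],[0,0,0],0.6],[[-0.12,0,-0.35],[0,0,0],0.6],[[-0.24,0,-0.35],[0,0,0],0.6],[[-0.32,0,-0.35],[0,0,0],0.6],[[-0.32,0,-0.35],[0,0,0],0.6],[[-0.32,0,-0.35],[0,0,0],0.6]]'

```text
clock: 14.22
eef_pos: [494.8, -194.1, 265.6]
eef_rot: [-3.141, -0.0, 1.569]
wrist_force: [-1.7, 0.6, -1.7]
finger_gap: 37.8
finger_force: 0.0
```

```bash
python3 - <<'E'
from h import *; from cell import manip, viewer
i=viewer.camera_info("wrist");c=viewer.camera("wrist");cv2.imwrite("pics/wrist6.png",c)
print((-i["R"].T@i["t"]).round(1),manip.read_state()["eef_pos"])
g=cv2.cvtColor(c,cv2.COLOR_BGR2GRAY)
def px(X):
    return cv2.projectPoints(np.array([X],float),cv2.Rodrigues(i["R"])[0],i["t"],i["camera_matrix"],np.array([i["k1"],0,0,0,0.]))[0].ravel()
a=px((530,-58,144));b=px((530,-84,144));print(a,b)
for x in(510,530,545):
    u=int(px((x,-70,144))[0]);print(x,[(onz(i,(u,r),144)[1].item(),int(g[r,u])) for r in range(int(a[1]),int(b[1])+1)])
# tabs' columns at z=207 for x and height check
for y in(-112,-30):
    u,v=px((494.5,y,207));print(y,u.round(1),v.round(1),g[int(v),int(u)-14:int(u)+15])
E
```

```text
[ 493.9 -125.2  427.7] [ 494.87763992 -193.32477657  265.59651442]
[357.33252475  55.61489255] [356.46985873  85.54950704]
510 [(-57.5, 204), (-58.3, 204), (-59.1, 204), (-60.0, 204), (-60.9, 203), (-61.7, 204), (-62.6, 206), (-63.4, 204), (-64.3, 205), (-65.1, 205), (-66.0, 204), (-66.9, 204), (-67.7, 203), (-68.6, 204), (-69.4, 205), (-70.3, 147), (-71.2, 196), (-72.1, 205), (-72.9, 197), (-73.8, 124), (-74.7, 92), (-75.5, 95), (-76.4, 94), (-77.3, 94), (-78.2, 92), (-79.1, 93), (-79.9, 95), (-80.8, 93), (-81.7, 95), (-82.6, 95), (-83.5, 95)]
530 [(-57.5, 204), (-58.3, 205), (-59.2, 204), (-60.0, 204), (-60.9, 204), (-61.7, 205), (-62.6, 205), (-63.4, 205), (-64.3, 204), (-65.2, 204), (-66.0, 205), (-66.9, 198), (-67.7, 202), (-68.6, 205), (-69.5, 204), (-70.3, 167), (-71.2, 199), (-72.1, 205), (-73.0, 182), (-73.8, 120), (-74.7, 96), (-75.6, 98), (-76.4, 98), (-77.3, 96), (-78.2, 97), (-79.1, 98), (-80.0, 99), (-80.9, 99), (-81.7, 96), (-82.6, 98), (-83.5, 93)]
545 [(-57.5, 200), (-58.3, 203), (-59.2, 205), (-60.0, 183), (-60.9, 165), (-61.8, 164), (-62.6, 164), (-63.5, 164), (-64.3, 164), (-65.2, 166), (-66.0, 195), (-66.9, 189), (-67.8, 203), (-68.6, 205), (-69.5, 195), (-70.4, 183), (-71.2, 202), (-72.1, 205), (-73.0, 157), (-73.8, 106), (-74.7, 97), (-75.6, 96), (-76.5, 95), (-77.3, 96), (-78.2, 96), (-79.1, 94), (-80.0, 93), (-80.9, 110), (-81.8, 129), (-82.6, 104), (-83.5, 97)]
-112 319.2 112.3 [110 112 112 112 111 113 133 153 148 193 200 199 200 199 200 201 202 201
 201 202 196 174 201 201 200 202 199 199 201]
-30 319.2 -12.8 [30 23 19 21 21 28 28 24 20 24 27 19 27 21 23 19 22 23 28 28 27 27 26 26
 19 22 19 21 23]
```

The two rims meet along a dark line less than a pixel wide at y ≈ -70.3, so they touch. The hung caddy's side is still at -70, as first measured.

```bash
python3 -c "
from cell import manip
print(manip.sign_off())"
```

```text
the job is handed in; nothing more can be done
None
```

The caddy is clipped on the rim, slid left until it just touches the hung caddy, and released; the job is handed in at about 14 s on the clock, but the sign-off returned no verdict.

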